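Switch on the chromatograph's controllers in start-up order

TASK

Start up the chromatograph in its proper order with the fingertips: first press the white-barred end of the yellow rocker on the degasser box fully down, then press the blue key on the pump box fully down, and last press the white-barred end of the green rocker on the lamp box fully down. All three stay down when you let go. Do not press the grey key or the red stop button, pick nothing up, and leave the boxes and everything around them where they stand.

Things in the scene. Friction and masses are not known exactly. Their poses are not given: they have to be found in the camera images.
- degasser_box: degasser controller: white box, 110 mm (x) by 120 mm (y) by 52 mm high, with one yellow paddle rocker on its top. The box is loose (about 0.8 kg) on rubber feet, its top 52 mm above the bench; origin at the centre of its underside, z up, x pointing away from its front strip (roughly away from the robot), y to the left. 
- degasser_rocker (a joint): tilt of the yellow rocker in rad: 0 to 0.06 = off (white-barred end up), 0.40 = fully on (that end down). Paddle 60 mm long (box x), 37 mm wide, hinged across its middle, 62 mm above the bench over the box's middle. Stiff (2.5 N at the white bar), no spring, stays where left. Black hinge ears (12 mm long, 20 to 24 mm either side of the middle) reach 63 mm above the bench; box top otherwise flat.
- degasser_on (a point): the white bar (26 by 6 mm, on a black band) on top of the yellow paddle, on its ON end, 22 mm from the hinge towards the box's near (-x) side (moves with the paddle; about 69 mm above the bench when off, 60 mm when fully on; its z axis is normal to the paddle, its y axis along the hinge).
- pump_box: pump controller: cream box, 100 mm (x) by 150 mm (y) by 52 mm high, with a blue and a grey key on its top. The box is loose (about 0.8 kg) on rubber feet, its top 52 mm above the bench; origin at the centre of its underside, z up, x pointing away from its front strip (roughly away from the robot), y to the left. 
- pump_run (a joint): how far the blue key is pressed, in m: 0 = up, 0.008 = fully down. Needs about 4 N, has no spring and stays down. The key to press.
- pump_run_top (a point): centre of the top face of the blue square key (36 by 36 mm), on the pump box 39 mm to the left (+y) of the box's middle; 66 mm above the bench when up, 58 mm when fully down (6 mm above the box).
- pump_purge (a joint): how far the grey key is pressed, in m: 0 = up, 0.008 = fully down. Needs about 4 N, has no spring and stays down. Not to be pressed.
- pump_purge_top (a point): centre of the top face of the grey square key (36 by 36 mm), on the pump box 39 mm to the right (-y) of the box's middle; 66 mm above the bench when up, 58 mm when fully down (6 mm above the box).
- lamp_box: lamp controller: dark steel box, 110 mm (x) by 120 mm (y) by 52 mm high, with one green paddle rocker on its top. The box is loose (about 0.8 kg) on rubber feet, its top 52 mm above the bench; origin at the centre of its underside, z up, x pointing away from its front strip (roughly away from the robot), y to the left. 
- lamp_rocker (a joint): tilt of the green rocker in rad: 0 to 0.06 = off (white-barred end up), 0.40 = fully on (that end down). Paddle 60 mm long (box x), 37 mm wide, hinged across its middle, 62 mm above the bench over the box's middle. Stiff (2.5 N at the white bar), no spring, stays where left. Black hinge ears (12 mm long, 20 to 24 mm either side of the middle) reach 63 mm above the bench; box top otherwise flat.
- lamp_on (a point): the white bar (26 by 6 mm, on a black band) on top of the green paddle, on its ON end, 22 mm from the hinge towards the box's far (+x) side (moves with the paddle; about 69 mm above the bench when off, 60 mm when fully on; its z axis is normal to the paddle, its y axis along the hinge).
- stop (a joint): how far the red stop button is pressed, in m (0 = up, 0.006 = down, springs back). Not to be pressed.
- stop_top (a point): top centre of the round red stop button (40 mm across) in its low yellow housing behind the boxes, fixed to the bench.
- vial1: small amber vial with a blue cap, 23 mm across, 42 mm high, standing between the boxes; origin under its centre.
- vial2: small amber vial with a black cap, 23 mm across, 42 mm high, standing between the boxes; origin under its centre.
- amber1: amber solvent bottle, black cap, 54 mm across, 115 mm high, at the far left; origin under its centre.
- amber2: amber solvent bottle, red cap, 54 mm across, 115 mm high, at the far right; origin under its centre.
- beaker: empty glass beaker, 68 mm across, 85 mm high, behind the boxes on the left; origin under its centre.
- spanner: steel spanner, 150 mm long, lying at the left of the boxes; origin at its middle, on the bench.
- jar: clear jar with a white lid, 56 mm across, 70 mm high, at the right of the boxes; origin under its centre.

How it is judged (in metres and radians):
On the way, in this order (a step that is already met when the one before it is completed fails the run):
1. the degasser's yellow rocker is pressed on (value of joint degasser_rocker above 0.33 rad), for 0.2 s.
2. then the pump's blue key is pressed down (value of joint pump_run above 0.0062 m), for 0.2 s.
3. then the lamp's green rocker is pressed on (value of joint lamp_rocker above 0.33 rad), for 0.2 s.
At the end, for the whole second after the job is handed in: Both rockers are on (joint above 0.33 of 0.40 rad), the blue key is down (more than 6.2 of 8 mm), the grey key and the red stop button are up (less than 3 mm), each box stands level, at rest and within 25 mm of where it started, and every bystander is within 30 mm of where it started (value of joint each of degasser_rocker, lamp_rocker above 0.33 rad and value of joint pump_run above 0.0062 m and value of joint each of pump_purge, stop below 0.003 m and distance of each of degasser_box, pump_box, lamp_box from where it was at the start of the episode below 0.025 m and distance of each of vial1, vial2, amber1, amber2, beaker, spanner, jar from where it was at the start of the episode below 0.03 m and linear speed of each of degasser_box, pump_box, lamp_box below 0.02 m/s and angle between each of degasser_box, pump_box, lamp_box's own z axis and vertical below 0.1 rad); the robot touches nothing.
It fails at once if the grey key or the red stop button is pressed (3 mm or more) (value of joint any of pump_purge, stop above 0.003 m).
It fails at once if a controller box is lifted (15 mm) or shoved (25 mm) (height (world z) of any of degasser_box, pump_box, lamp_box above 0.015 m or distance of any of degasser_box, pump_box, lamp_box from where it was at the start of the episode above 0.025 m).
It fails at once if a bystander is lifted or moved more than 30 mm, or an upright one tipped over (distance of any of vial1, vial2, amber1, amber2, beaker, spanner, jar from where it was at the start of the episode above 0.03 m or angle between any of vial1, vial2, amber1, amber2, beaker, jar's own z axis and vertical above 0.6 rad).
It also fails if it takes over 54 s, if anything falls off the work surface, if the arm or the gripper's body presses on something with over 40 N, if the wrist force passes 120 N, or if a joint passes its speed limit or range.

ROBOT

A 6-joint arm with a two-finger parallel gripper is mounted at the origin on the work surface. World frame = base frame: x ahead of the robot, y to its left, z up, the work surface at z = 0. Lengths are in m, angles in degrees, forces in N, time in s.
With the tool pointing down it reaches from about 0.25 to 0.725 m from the base axis. Payload 9.7 kg.
Tool frame: the origin (TCP) lies midway between the tips of the shut fingers; the grasp point (between the pads) lies 19 mm behind it; z points along the fingers, y is the line along which they close (so a half turn about z gives the same grasp; the last joint's range is limited). The gripper opens to 85 mm and grips with 20 to 120 N. Pads are 22 mm wide; open, the fingers measure 114 mm over their backs; the gripper's body (76 mm by 85 mm) begins 54 mm behind the grasp point. The pads swing forward as they close: fully open they stand 13 mm farther back than shut.
Start: joints at [-75.516, 4.979, 10.078, 95.1, 0, 90], TCP at [0.138, -0.533, 0.231] pointing down, gripper open.
Joint ranges: [-179.16, 179.16], [-48.56, 103.87], [-65.8, 70.77], [-126.05, 130.52], [-82.76, 87.17], [-180, 180]. Speed limits (degrees/s): [127.2, 127.2, 147.25, 180, 180, 180].

INTERFACE

Orientations are given as [roll, pitch, yaw] about the fixed x, y, z axes, in that order (R = Rz(yaw) Ry(pitch) Rx(roll)).
In Python, from workcell import * gives the robot as it stands.
- The arm moves only by the tool servo_tool, never from a script. Its argument "moves" is a list of rows, each a list of 4 numbers: the shift along the world's x, y, z in a scale on which 1.0 is 750 mm, then the turn about the world's z in fractions of the full range, 1 being pi rad. A call has 1 to 20 rows; each row is the pose to reach, as a shift and turn from the pose commanded when the call began; what a row does not reach only later rows make up. A row lasts 1/12 s, in which the tool goes at most 41.7 mm and 7.16 degrees, less where a joint would pass 70% of its speed; a pose out of reach is approached as far as the arm can. A call with a gripper value outside its range is refused whole. "claw" is the closure, from 0 (fully open) to 1 (shut), set as the call begins (left out, the last holds). The fingers move at their own pace and stop on an object; "force" is the grip in N (left out, the last holds). Time passes only in rows, so rows that repeat a pose let the fingers close. It gives the time, the measured TCP pose, the force, the opening and the grip force at its end, in the units of the state.
- get_obs(): the state, without advancing time (a new reading comes with each control period).
- camera(name): name is "scene" or "top" or "wrist"; returns the picture (420x560x3 uint8, red, green, blue); there is no depth.
- get_calibration(name): a dict with "fx", "fy", "cx", "cy" (pixels), "rvec" (rotation vector, rad) and "tvec" (3), from world to camera coordinates, as OpenCV has them; the wrist camera has in their place "tool_from_camera" (4x4, takes a point from camera to tool coordinates, whose origin is the TCP and whose axes are the flange's). Camera axes: x right, y down, z forward; pixel columns grow to the right and rows downward; lengths in m; the calibration is good to about 2 mm. A picture is of the moment at which its call begins: read the wrist's pose just before it. get_calibration takes no time and is no camera call.
- job_done(): hands the job in; it is judged then, once.
The state is a dict: "time": time; "q": joint angles; "qd": joint speeds; "joint_efforts": joint torques, N m; "ee_pos": TCP position; "tcp_rot": TCP orientation; "wrist_force": force on the tool from outside, world axes, zero at the start; "torque": the same for the moment, N m; "opening": finger opening in m; "grasp_force": force on a finger pad.
Only numpy, scipy, OpenCV 4.12 (cv2) and the standard library are available. Lean on these libraries where they do the work, as an engineer would, in place of code of your own. Each camera call takes 0.05 s, during which the arm holds its last target. There are 200 camera calls.

## Working session

There is one attempt and no reset: what is moved stays moved. The work goes in short steps, Python scripts to look and compute and a tool call to move; the robot and the scene stay as the last step left them, time stands still between calls to the robot, and variables do not carry over. Pictures are saved under pics/ and viewed, at most 10 in all, crops included, and the job is handed in when it is done.

Besides the shell and the picture viewer there is one more tool, called after "Call:" as name(argument=value, ...), one argument or row to a line, values as JSON. servo_tool: Moves the arm, as the interface text tells. Its arguments: {"type":"object","properties":{"moves":{"type":"array","items":{"type":"array","items":{"type":"number"}}},"claw":{"type":"number"},"force":{"type":"number"}},"required":["moves"]}

```bash
mkdir -p pics; ls
python3 - <<'E'
from workcell import *
import cv2
for n in ("top","scene"):
    cv2.imwrite(f"pics/{n}0.png",camera(n)[:,:,::-1])
    print(n,get_calibration(n))
o=get_obs();print(o["time"],o["ee_pos"],o["tcp_rot"],o["opening"])
E
```

```text
pics
top {'fx': 457.12830935845074, 'fy': 457.12830935845074, 'cx': 275.53545319096924, 'cy': 218.40418422299916, 'rvec': array([ 2.16751861, -2.15403595,  0.11859598]), 'tvec': array([-0.00559154,  0.61795376,  1.26822412])}
scene {'fx': 386.6716321302654, 'fy': 386.6716321302654, 'cx': 281.4278308719379, 'cy': 209.96013151772772, 'rvec': array([ 2.10033145,  1.00917158, -0.4493654 ]), 'tvec': array([-0.38046825, -0.25464937,  1.53256087])}
0.1 [ 0.13753578 -0.5323419   0.23067367] [-1.79934838e+02  1.53091543e-04  1.44844415e+01] 0.08529315422195606
```

View pics/top0.png

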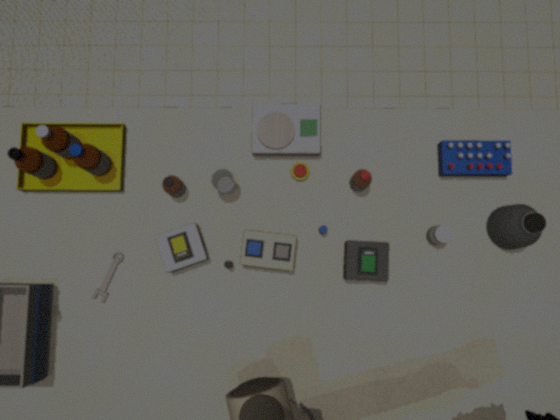

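View pics/scene0.png

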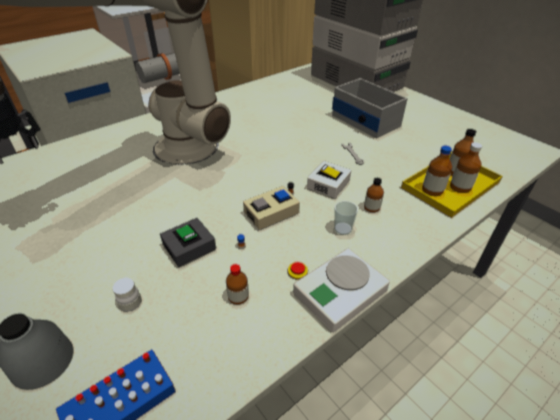

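The top view shows the yellow rocker at about (180,245), the blue key at (255,248), the grey key at (283,252) and the green rocker at (369,262). The vials are at (229,265) and (323,230). The scene view shows the same things at an angle: yellow at (331,172), blue at (282,196) and green at (186,232).

```bash
cat > h.py <<'E'
import numpy as np, cv2
from workcell import *
def cam(n):
    c=get_calibration(n); R=cv2.Rodrigues(c["rvec"])[0]; K=(c["fx"],c["fy"],c["cx"],c["cy"])
    return K,R.T,-R.T@np.array(c["tvec"])          # K, world_from_cam R, centre
def wcam(o):
    from scipy.spatial.transform import Rotation as S
    c=get_calibration("wrist"); T=np.array(c["tool_from_camera"])
    R=S.from_euler("xyz",o["tcp_rot"],degrees=True).as_matrix()
    return (c["fx"],c["fy"],c["cx"],c["cy"]),R@T[:3,:3],np.array(o["ee_pos"])+R@T[:3,3]
def ray(C,uv):
    K,R,p=C; d=R@np.array([(uv[0]-K[2])/K[0],(uv[1]-K[3])/K[1],1.]); return p,d/np.linalg.norm(d)
def plane(C,uv,z):
    p,d=ray(C,uv); return p+d*(z-p[2])/d[2]
def tri(C1,u1,C2,u2):
    A=np.zeros((3,3));b=np.zeros(3)
    for C,u in((C1,u1),(C2,u2)):
        p,d=ray(C,u);P=np.eye(3)-np.outer(d,d);A+=P;b+=P@p
    return np.linalg.solve(A,b)
HSV={"yellow":((24,140,70),(34,255,255)),"blue":((105,120,60),(120,255,255)),"green":((50,120,50),(75,255,255)),"red":((0,150,80),(6,255,255))}
def blobs(img,col,amin=12):
    m=cv2.inRange(cv2.cvtColor(img,cv2.COLOR_RGB2HSV),*map(np.array,HSV[col]))
    n,l,s,c=cv2.connectedComponentsWithStats(m)
    return [(c[i].round(1).tolist(),int(s[i,4]),s[i,:4].tolist()) for i in range(1,n) if s[i,4]>=amin],m
E
python3 - <<'E'
from h import *
for n in("top","scene"):
    im=cv2.cvtColor(cv2.imread(f"pics/{n}0.png"),cv2.COLOR_BGR2RGB);C=cam(n);print(n,C[2].round(3))
    for k in HSV:
        print(k,[(b[0],b[1],b[2],plane(C,b[0],.062).round(3).tolist()) for b in blobs(im,k)[0]])
im=cv2.imread("pics/top0.png")
cv2.imwrite("pics/topc.png",cv2.resize(cv2.convertScaleAbs(im[210:295,150:410],alpha=1.8),None,fx=3,fy=3,interpolation=cv2.INTER_CUBIC))
E
```

```text
top [ 0.47  -0.008  1.33 ]
yellow [([31.3, 126.2], 51, [21, 123, 31, 18], [0.877, 0.699, 0.062]), ([96.1, 124.0], 23, [86, 123, 22, 2], [0.884, 0.514, 0.062]), ([79.5, 160.3], 3235, [17, 124, 106, 67], [0.778, 0.556, 0.062]), ([299.2, 174.4], 58, [292, 165, 17, 15], [0.74, -0.068, 0.062]), ([178.4, 244.0], 199, [171, 236, 16, 18], [0.542, 0.267, 0.062])]
blue [([474.9, 158.2], 1664, [441, 141, 70, 34], [0.79, -0.565, 0.062]), ([75.0, 149.3], 126, [69, 143, 13, 13], [0.809, 0.57, 0.062]), ([322.8, 229.2], 29, [320, 227, 6, 6], [0.585, -0.134, 0.062]), ([253.7, 247.9], 157, [247, 241, 14, 14], [0.532, 0.058, 0.062])]
green [([367.9, 262.9], 183, [361, 256, 14, 16], [0.493, -0.258, 0.062])]
red [([299.9, 170.4], 100, [295, 165, 11, 12], [0.752, -0.07, 0.062]), ([364.9, 175.0], 58, [361, 171, 9, 9], [0.74, -0.253, 0.062])]
scene [ 1.264 -0.538  0.818]
yellow [([331.4, 172.0], 110, [323, 167, 17, 11], [0.546, 0.264, 0.062]), ([451.4, 190.6], 1666, [403, 166, 99, 50], [0.855, 0.492, 0.062]), ([296.6, 273.6], 91, [288, 266, 20, 13], [0.805, -0.112, 0.062])]
blue [([445.6, 149.5], 63, [441, 
[... 310 characters left out ...]
 41.6], 33, [387, 39, 9, 6], [-0.192, 1.485, 0.062]), ([384.8, 74.5], 28, [381, 72, 9, 6], [0.112, 1.062, 0.062]), ([185.1, 231.8], 161, [176, 225, 21, 16], [0.498, -0.258, 0.062]), ([322.8, 294.4], 232, [312, 285, 23, 19], [0.892, -0.105, 0.062])]
red [([297.5, 267.4], 112, [292, 262, 12, 12], [0.791, -0.097, 0.062]), ([234.9, 269.3], 83, [231, 264, 9, 11], [0.698, -0.225, 0.062]), ([145.4, 356.1], 22, [143, 353, 5, 7], [0.776, -0.499, 0.062]), ([120.2, 371.7], 26, [118, 369, 6, 7], [0.776, -0.553, 0.062]), ([106.7, 379.6], 23, [104, 377, 6, 6], [0.775, -0.58, 0.062]), ([93.3, 388.3], 29, [91, 385, 6, 8], [0.776, -0.606, 0.062]), ([79.0, 396.7], 24, [77, 394, 5, 6], [0.775, -0.633, 0.062])]
```

View pics/topc.png

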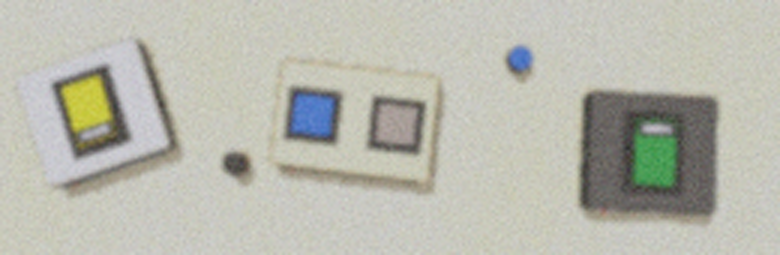

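The crop shows the bars clearly. The yellow bar is at crop (95,131), full-image (181.7,253.7), on the near end. The green bar is at crop (657,128), full-image (369,252.7), on the far end.

Run:
```python
from h import *
T,S=cam("top"),cam("scene")
for n,a,b in(("yel",(178.4,244),(331.4,172)),("blue",(253.7,247.9),(281.6,195.2)),("green",(367.9,262.9),(185.1,231.8))): print(n,tri(T,a,S,b).round(4))
im=cv2.cvtColor(cv2.imread("pics/top0.png"),cv2.COLOR_BGR2RGB)
hsv=cv2.cvtColor(im,cv2.COLOR_RGB2HSV)
for n,(x,y) in dict(ybar=(181.2,253.2),gbar=(368.5,252.3)).items():
    # brightness-weighted low-saturation centroid near the bar
    x0,y0=int(x)-7,int(y)-6; p=hsv[y0:y0+13,x0:x0+15].astype(float)
    w=((p[...,1]<70)&(p[...,2]>p[...,2].max()*.55)).astype(np.uint8)
    print(n,plane(T,(x,y),.069).round(4)); print(w)
# box yaw from quad corners in the crop (/3 + offset), top plane .052
for n,q in dict(deg=[(18,77),(138,40),(175,150),(60,187)],pump=[(282,58),(440,77),(433,186),(272,168)],lamp=[(583,92),(717,96),(716,214),(581,210)]).items():
    P=np.array([plane(T,(u/3+149.7,v/3+209.7),.052)[:2] for u,v in q])
    e=P[0]-P[1]; f=P[1]-P[2]
    print(n,"c",P.mean(0).round(4),"yaw",np.degrees([np.arctan2(-e[0],e[1]),np.arctan2(f[1],f[0])]).round(1),np.hypot(*e).round(3),np.hypot(*f).round(3))
for k,z in(("yellow",.064),("blue",.066),("green",.064)):
    m=blobs(im,k)[1]; m[:,:165]=0; m[:235]=0; m[:,400:]=0
    pts=np.array([plane(T,(u,v),z)[:2] for v,u in np.argwhere(m)],np.float32)*1000
    print(k,cv2.minAreaRect(pts))
```

```text
yel [0.5419 0.2683 0.0576]
blue [0.5328 0.0588 0.056 ]
green [ 0.4934 -0.2576  0.0577]
ybar [0.5161 0.2574 0.069 ]
[[0 0 0 0 0 0 0 0 0 0 0 0 0 0 0]
 [0 0 0 0 0 0 0 0 0 0 0 0 0 0 0]
 [0 0 0 0 0 0 0 0 0 0 0 0 0 0 0]
 [0 0 0 0 0 0 0 0 0 0 0 0 0 0 0]
 [0 0 0 0 0 0 0 0 0 0 1 1 1 0 0]
 [0 0 0 0 0 0 0 1 1 1 1 1 1 0 0]
 [0 0 0 0 1 1 1 1 1 1 1 1 1 0 0]
 [0 0 1 1 1 1 1 1 1 1 1 1 1 0 0]
 [0 0 0 1 1 1 1 1 1 1 0 0 0 0 0]
 [0 0 0 1 1 1 1 0 0 0 0 0 0 0 0]
 [0 0 0 1 0 0 0 0 0 0 0 0 0 0 0]
 [0 0 0 0 0 0 0 0 0 0 0 0 0 1 1]
 [1 0 0 0 0 0 0 0 0 0 0 1 1 1 1]]
gbar [ 0.5218 -0.2583  0.069 ]
[[0 0 0 0 0 0 0 0 0 1 0 0 0 1 0]
 [0 0 0 0 0 0 0 0 0 0 0 0 0 0 0]
 [0 0 0 0 0 0 0 0 0 0 0 0 0 0 0]
 [0 0 0 0 0 0 0 0 0 0 0 0 0 0 0]
 [0 0 0 0 1 1 0 0 1 0 0 0 0 0 0]
 [0 0 1 1 1 1 1 1 1 1 1 1 1 0 0]
 [0 0 0 1 1 1 1 1 1 1 1 1 1 0 0]
 [0 0 1 1 1 1 1 1 1 1 1 1 1 1 0]
 [0 0 1 1 1 1 1 1 1 1 1 1 1 0 0]
 [0 0 0 0 0 0 0 0 0 1 0 0 0 0 0]
 [0 0 0 0 0 0 0 0 0 0 0 0 0 0 0]
 [0 0 0 0 0 0 0 0 0 0 0 0 0 0 0]
 [0 0 0 0 0 0 0 0 0 0 0 0 0 0 0]]
deg c [0.5328 0.2584] yaw [17.7 19.9] 0.117 0.109
pump c [0.5261 0.017 ] yaw [-6.5 -3.6] 0.149 0.101
lamp c [ 0.4994 -0.2546] yaw [-1.4 -1.7] 0.125 0.109
yellow ((535.2793579101562, 264.3422546386719), (57.066471099853516, 37.471248626708984), 20.142972946166992)
blue ((532.4544067382812, 57.808441162109375), (34.43307113647461, 34.669559478759766), 82.62353515625)
green ((492.13641357421875, -256.8970031738281), (35.11090087890625, 41.576942443847656), 84.37646484375)
```

Units first: shifts go in shares of 750 mm and turns go in shares of pi rad. So 44 cm / 75 = 0.5867, 42 cm / 75 = 0.56, 0.1 rad / 3.1416 = 0.0318.

Call:
servo_tool(
  moves=[
    [0.0533,0.08,0,0],
    [0.0933,0.1333,0,0.0318],
    [0.1333,0.1867,0,0.0318],
    [0.1733,0.24,0,0.0318],
    [0.2133,0.2933,0,0.0318],
    [0.2533,0.3467,0,0.0318],
    [0.2933,0.4,0,0.0318],
    [0.3333,0.4533,0,0.0318],
    [0.3467,0.48,0,0.0318],
    [0.3467,0.5067,0,0.0318],
    [0.3467,0.5333,0,0.0318],
    [0.3467,0.56,0,0.0318],
    [0.3467,0.5867,0,0.0318],
    [0.3467,0.5867,0,0.0318],
  ],
  claw=1,
)

```text
time: 1.27
ee_pos: [0.3976, -0.0892, 0.2312]
tcp_rot: [-179.9, 0.0, 20.5]
wrist_force: [0.1, 0.4, -0.0]
opening: -0.0004
grasp_force: 0.0
```

In the tool's units: 34 cm / 75 = 0.4533, 33 cm / 75 = 0.44, -0.02 rad / 3.1416 = -0.0064.

Call:
servo_tool(
  moves=[
    [0.0133,0.0533,0,0],
    [0.0267,0.1067,0,0],
    [0.04,0.16,0,0],
    [0.0533,0.2133,0,0],
    [0.0667,0.2667,0,0],
    [0.08,0.32,0,0],
    [0.0933,0.3733,-0.0267,0],
    [0.1067,0.4133,-0.04,0],
    [0.1067,0.44,-0.0533,0],
    [0.1067,0.4533,-0.0667,-0.0064],
    [0.1067,0.4533,-0.0667,-0.0064],
    [0.1067,0.4533,-0.0667,-0.0064],
  ],
)

```text
time: 2.27
ee_pos: [0.492, 0.2101, 0.181]
tcp_rot: [-178.4, 0.1, 22.3]
wrist_force: [-0.0, -0.2, -0.1]
opening: -0.0001
grasp_force: 0.0
```

Run:
```python
from h import *
o=get_obs(); im=camera("wrist"); C=wcam(o); np.savez("w1.npz",im=im,**{k:o[k] for k in("ee_pos","tcp_rot")})
cv2.imwrite("pics/w1.png",im[:,:,::-1]); print(o["ee_pos"],o["tcp_rot"],C[2].round(3),blobs(im,"yellow",200)[0],blobs(im,"blue",200)[0])
```

```text
[0.49195141 0.21006537 0.1810063 ] [-1.78352541e+02  1.30917656e-01  2.23130082e+01] [0.554 0.231 0.324] [([239.3, 110.0], 3123, [214, 78, 52, 69])] [([482.0, 224.6], 2337, [449, 195, 68, 60])]
```

View pics/w1.png

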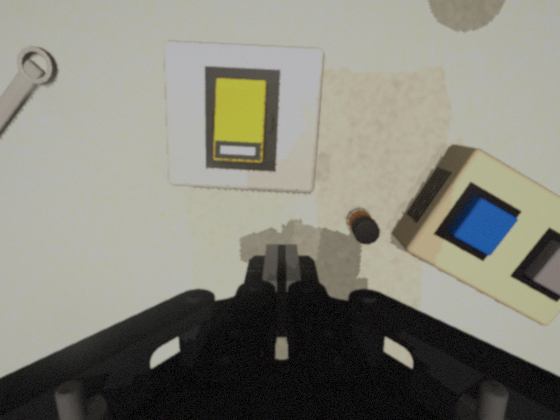

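The wrist view shows the yellow rocker with its white bar at (238,151), and the blue key at (482,224). The fingertips are at (282,250). The arm was still settling, so I'll measure again.

Call:
servo_tool(
  moves=[
    [0,0,0,0],
    [0,0,0,0],
    [0,0,0,0],
  ],
)

```text
time: 2.57
ee_pos: [0.4925, 0.2111, 0.1823]
tcp_rot: [-178.3, -0.0, 22.4]
wrist_force: [0.4, 0.4, 0.2]
opening: -0.0001
grasp_force: 0.0
```

```bash
cat > m.py <<'E'
from h import *
def look(col,zc,far):   # rocker: yellow/green patch, white bar near it
    o=get_obs(); im=camera("wrist"); C=wcam(o); print("tcp",o["ee_pos"].round(4),o["tcp_rot"].round(1),o["time"])
    b=max(blobs(im,col,200)[0],key=lambda b:b[1]); print(col,b,plane(C,b[0],zc).round(4))
    return o,im,C,b
def bar(im,C,b,z=.069):
    x,y,w,h=b[2]; M=12; s=im[y-M:y+h+M,x:x+w]; hsv=cv2.cvtColor(s,cv2.COLOR_RGB2HSV)
    m=((hsv[...,1]<70)&(hsv[...,2]>110)).astype(np.uint8)
    n,l,st,c=cv2.connectedComponentsWithStats(m)
    for i in range(1,n):
        if st[i,4]>60: uv=c[i]+[x,y-M]; print("white",uv.round(1),st[i].tolist(),plane(C,uv,z).round(4))
E
python3 - <<'E'
from m import *
o,im,C,b=look("yellow",.064,0); bar(im,C,b)
for q in blobs(im,"blue",500)[0]: print("blue",q,plane(C,q[0],.066).round(4),"tri",tri(C,q[0],cam("top"),(253.7,247.9)).round(4))
E
```

```text
tcp [0.4925 0.2111 0.1823] [-178.3   -0.    22.4] 2.5667
yellow ([240.8, 111.8], 3101, [215, 80, 53, 70]) [0.5414 0.2671 0.064 ]
white [245.9  69. ] [0, 0, 53, 4, 142] [0.5701 0.2733 0.069 ]
white [238.5 151.3] [6, 78, 36, 12, 345] [0.5144 0.258  0.069 ]
blue ([482.0, 225.8], 2309, [450, 197, 66, 59]) [0.5329 0.0617 0.066 ] tri [0.5324 0.0582 0.0607]
```

In the tool's units: -10 cm / 75 = -0.1333, 2.1 cm / 75 = 0.028, -0.04 rad / 3.1416 = -0.0127.

Call:
servo_tool(
  moves=[
    [0.0133,0.0333,-0.0133,-0.0127],
    [0.028,0.0613,-0.04,-0.0127],
    [0.028,0.0613,-0.0667,-0.0127],
    [0.028,0.0613,-0.0933,-0.0127],
    [0.028,0.0613,-0.12,-0.0127],
    [0.028,0.0613,-0.1333,-0.0127],
    [0.028,0.0613,-0.1333,-0.0127],
    [0.028,0.0613,-0.1333,-0.0127],
    [0.028,0.0613,-0.1333,-0.0127],
  ],
)

```text
time: 3.37
ee_pos: [0.5242, 0.233, 0.0829]
tcp_rot: [-177.2, -0.0, 22.6]
wrist_force: [-0.2, -0.8, -0.1]
opening: 0.0003
grasp_force: 0.0
```

Run:
```python
from h import *
o=get_obs(); print({k:np.round(o[k],3) for k in("time","q","qd","ee_pos","tcp_rot","wrist_force","joint_efforts")})
```

```text
{'time': np.float64(3.367), 'q': array([ 22.558,   7.814,  -3.276,  78.874,   2.828, 179.943]), 'qd': array([ 0.047, -0.15 ,  0.323, -0.081,  0.023, -0.028]), 'ee_pos': array([0.524, 0.233, 0.083]), 'tcp_rot': array([-1.77172e+02, -3.90000e-02,  2.26160e+01]), 'wrist_force': array([-0.152, -0.776, -0.098]), 'joint_efforts': array([ 1.0000e-03, -5.4197e+01,  4.5574e+01,  1.3000e-02,  1.5700e-01,
       -0.0000e+00])}
```

In the tool's units: 2.4 cm / 75 = 0.032, -1 cm / 75 = -0.0133, -0.05 rad / 3.1416 = -0.0159.

Call:
servo_tool(
  moves=[
    [-0.0067,0.0133,0,-0.0159],
    [-0.0133,0.032,0,-0.0159],
    [-0.0133,0.032,0,-0.0159],
    [-0.0133,0.032,0,-0.0159],
  ],
)

```text
time: 3.7
ee_pos: [0.5235, 0.2331, 0.082]
tcp_rot: [-176.1, 0.0, 22.1]
wrist_force: [0.2, -0.8, 0.4]
opening: 0.0002
grasp_force: 0.0
```

Run:
```python
from h import *
o=get_obs(); print({k:np.round(o[k],3) for k in("time","q","qd","ee_pos","tcp_rot","wrist_force")})
```

```text
{'time': np.float64(3.7), 'q': array([ 22.05 ,   7.811,  -3.417,  78.814,   3.934, 179.944]), 'qd': array([ 0.074,  0.124, -0.242, -0.031, -0.286,  0.051]), 'ee_pos': array([0.523, 0.233, 0.082]), 'tcp_rot': array([-1.76066e+02,  3.80000e-02,  2.21050e+01]), 'wrist_force': array([ 0.152, -0.839,  0.436])}
```

Joint 6 is at its 180° limit, which explains the drift and tilt. I'll raise the tool and turn the yaw the other way.

In the tool's units: 3 cm / 75 = 0.04, 2 cm / 75 = 0.0267, 0.3 rad / 3.1416 = 0.0955.

Call:
servo_tool(
  moves=[
    [0,0,0.0267,0.0318],
    [0,0,0.04,0.0637],
    [0,0,0.04,0.0955],
    [0,0,0.04,0.0955],
    [0,0,0.04,0.0955],
    [0,0,0.04,0.0955],
  ],
)

```text
time: 4.2
ee_pos: [0.523, 0.233, 0.1109]
tcp_rot: [-176.1, 0.1, 39.1]
wrist_force: [0.1, -0.6, -0.3]
opening: 0.0002
grasp_force: 0.0
```

Run:
```python
from h import *
o=get_obs(); print({k:np.round(o[k],3) for k in("time","q","qd","ee_pos","tcp_rot","wrist_force")})
```

```text
{'time': np.float64(4.2), 'q': array([ 22.157,   8.615,   0.683,  83.342,   3.724, 163.   ]), 'qd': array([ 0.034, -0.004, -0.119,  0.014, -0.019, -0.557]), 'ee_pos': array([0.523, 0.233, 0.111]), 'tcp_rot': array([-1.76066e+02,  1.30000e-01,  3.91200e+01]), 'wrist_force': array([ 0.088, -0.565, -0.343])}
```

In the tool's units: -3 cm / 75 = -0.04, 2.4 cm / 75 = 0.032, -0.05 rad / 3.1416 = -0.0159.

Call:
servo_tool(
  moves=[
    [-0.0067,0.016,0,-0.0159],
    [-0.014,0.032,0,-0.0159],
    [-0.014,0.032,-0.0133,-0.0159],
    [-0.014,0.032,-0.0267,-0.0159],
    [-0.014,0.032,-0.04,-0.0159],
    [-0.014,0.032,-0.04,-0.0159],
    [-0.014,0.032,-0.04,-0.0159],
  ],
)

```text
time: 4.78
ee_pos: [0.5121, 0.2565, 0.0801]
tcp_rot: [-176.1, 0.2, 36.4]
wrist_force: [-0.4, -0.4, 0.7]
opening: -0.0001
grasp_force: 0.0
```

Run:
```python
from m import *
o,im,C,b=look("yellow",.064,0); bar(im,C,b); print(o["q"].round(1))
cv2.imwrite("pics/w2.png",im[:,:,::-1])
```

```text
tcp [0.5121 0.2565 0.0801] [-176.1    0.2   36.4] 4.7833
yellow ([301.7, 189.6], 7303, [253, 134, 100, 120]) [0.5416 0.2677 0.064 ]
white [256.  133.9] [0, 0, 10, 36, 197] [0.5503 0.2996 0.069 ]
white [336.6 126.5] [54, 0, 46, 15, 355] [0.5738 0.2732 0.069 ]
white [345.5 245.7] [79, 88, 21, 56, 622] [0.5334 0.2354 0.069 ]
white [266.7 241.4] [3, 112, 31, 15, 225] [0.5121 0.2662 0.069 ]
white [302.9 250.9] [44, 125, 14, 8, 89] [0.5189 0.2497 0.069 ]
[ 24.7   8.8  -2.5  79.7   3.8 168.2]
```

View pics/w2.png

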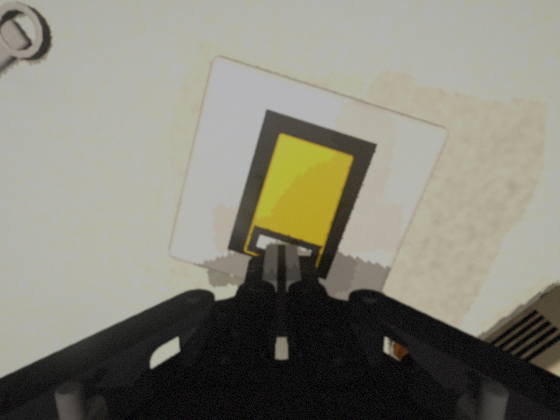

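The fingertips are at about (282,250) and sit over the middle of the white bar, whose ends show at (267,241) and (303,251). Pressing.

Call:
servo_tool(
  moves=[
    [0,0,-0.0067,0],
    [0,0,-0.012,0],
    [0,0,-0.0147,0],
    [0,0,-0.0173,0],
    [0,0,-0.0193,0],
    [0,0,-0.0213,0],
    [0,0,-0.0227,0],
    [0,0,-0.0227,0],
  ],
)

```text
time: 5.5
ee_pos: [0.5125, 0.257, 0.0643]
tcp_rot: [-176.1, 0.1, 36.4]
wrist_force: [-0.9, -1.0, 1.4]
opening: 0.0001
grasp_force: 0.9
```

In the tool's units: -0.4 cm / 75 = -0.0053, -0.3 cm / 75 = -0.004.

Call:
servo_tool(
  moves=[
    [0,0,-0.0013,0],
    [0,0,-0.0027,0],
    [0,0,-0.004,0],
    [0,0,-0.0053,0],
    [0,0,-0.0053,0],
  ],
)

```text
time: 5.92
ee_pos: [0.5126, 0.257, 0.0612]
tcp_rot: [-176.1, 0.1, 36.4]
wrist_force: [-5.6, -2.4, 8.8]
opening: 0.0003
grasp_force: 5.3
```

In the tool's units: -0.15 cm / 75 = -0.002, -0.1 cm / 75 = -0.0013.

Call:
servo_tool(
  moves=[
    [0,0,-0.0013,0],
    [0,0,-0.002,0],
    [0,0,-0.002,0],
    [0,0,-0.002,0],
  ],
)

```text
time: 6.25
ee_pos: [0.5127, 0.2571, 0.0609]
tcp_rot: [-176.1, 0.0, 36.4]
wrist_force: [-8.6, -5.3, 18.0]
opening: -0.0002
grasp_force: 9.9
```

In the tool's units: -14 cm / 75 = -0.1867, 1.5 cm / 75 = 0.02, -0.25 rad / 3.1416 = -0.0796.

Call:
servo_tool(
  moves=[
    [0,0,0.0133,0],
    [0,0,0.0533,0],
    [0,0,0.0933,0],
    [0.004,-0.04,0.0933,-0.0159],
    [0.008,-0.08,0.0933,-0.0318],
    [0.012,-0.12,0.0933,-0.0477],
    [0.016,-0.16,0.0933,-0.0637],
    [0.02,-0.1867,0.0933,-0.0796],
    [0.02,-0.1867,0.0933,-0.0796],
    [0.02,-0.1867,0.0933,-0.0796],
    [0.02,-0.1867,0.0933,-0.0796],
  ],
)

```text
time: 7.17
ee_pos: [0.5279, 0.1174, 0.1288]
tcp_rot: [-176.1, 0.1, 22.2]
wrist_force: [-0.2, 0.1, 0.2]
opening: 0.0
grasp_force: 0.0
```

Run:
```python
from m import *
o,im,C,b=look("blue",.066,0); print(o["q"].round(1))
t=camera("top"); s=camera("scene"); print("top",[q for q in blobs(t,"yellow")[0] if q[0][1]>230],[q for q in blobs(t,"blue")[0] if q[0][1]>230])
sc=[cv2.resize(p,(400,300)) for p in (im,t[180:300,140:300],s[140:230,240:360])]; sc[1]=cv2.convertScaleAbs(sc[1],alpha=1.8)
cv2.imwrite("pics/w3.png",np.vstack([np.hstack(sc[:2]),np.hstack([sc[2],sc[2]*0])])[:,:,::-1])
```

```text
tcp [0.5279 0.1174 0.1288] [-1.761e+02  1.000e-01  2.220e+01] 7.1667
blue ([376.6, 247.5], 3337, [339, 212, 78, 73]) [0.5337 0.0595 0.066 ]
[ 10.5   3.7  -2.7  84.5   3.8 168.3]
top [([175.1, 245.0], 109, [170, 237, 11, 18])] [([255.1, 245.7], 72, [250, 242, 11, 9])]
```

View pics/w3.png

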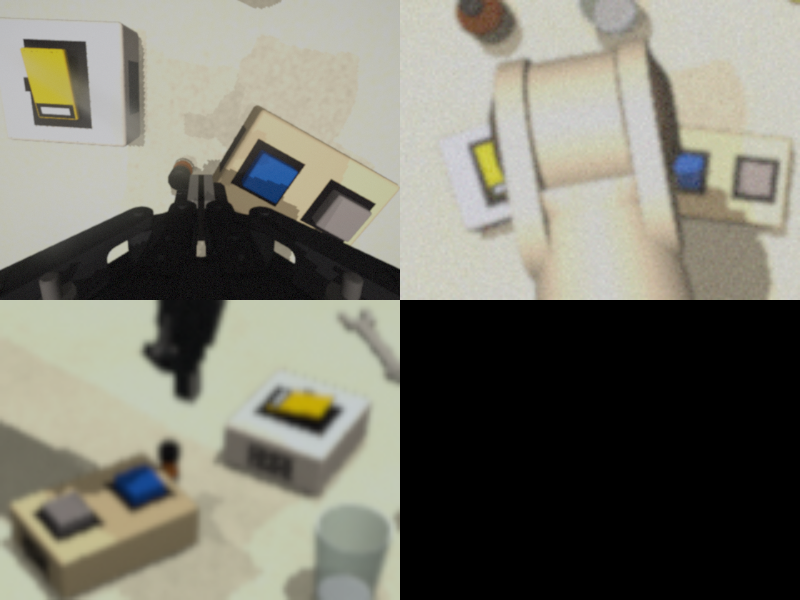

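The scene crop (bottom left) shows the yellow rocker tilted with its barred end down. The blue key measures (0.533, 0.059).

In the tool's units: -5.8 cm / 75 = -0.0773, -5.2 cm / 75 = -0.0693, -0.05 rad / 3.1416 = -0.0159.

Call:
servo_tool(
  moves=[
    [0.0027,-0.04,0,-0.0159],
    [0.0067,-0.0773,0,-0.0318],
    [0.0067,-0.0773,-0.02,-0.0318],
    [0.0067,-0.0773,-0.0467,-0.0318],
    [0.0067,-0.0773,-0.064,-0.0318],
    [0.0067,-0.0773,-0.0693,-0.0318],
    [0.0067,-0.0773,-0.0693,-0.0318],
    [0.0067,-0.0773,-0.0693,-0.0318],
  ],
)

```text
time: 7.98
ee_pos: [0.5327, 0.0596, 0.0773]
tcp_rot: [-176.1, 0.1, 16.4]
wrist_force: [-0.5, 0.4, 0.2]
opening: 0.0001
grasp_force: 0.0
```

In the tool's units: -1.7 cm / 75 = -0.0227, -1.6 cm / 75 = -0.0213.

Call:
servo_tool(
  moves=[
    [0,0,-0.0067,0],
    [0,0,-0.0107,0],
    [0,0,-0.0133,0],
    [0,0,-0.016,0],
    [0,0,-0.0187,0],
    [0,0,-0.0213,0],
    [0,0,-0.0227,0],
    [0,0,-0.0227,0],
  ],
)

```text
time: 8.65
ee_pos: [0.5328, 0.0591, 0.0598]
tcp_rot: [-176.1, 0.1, 16.4]
wrist_force: [1.1, 0.6, 1.0]
opening: -0.0002
grasp_force: 0.6
```

In the tool's units: -0.3 cm / 75 = -0.004, -0.2 cm / 75 = -0.0027.

Call:
servo_tool(
  moves=[
    [0,0,-0.0013,0],
    [0,0,-0.0027,0],
    [0,0,-0.004,0],
    [0,0,-0.004,0],
  ],
)

```text
time: 8.98
ee_pos: [0.5329, 0.0591, 0.0581]
tcp_rot: [-176.1, 0.0, 16.4]
wrist_force: [-3.1, 0.5, 12.1]
opening: -0.0001
grasp_force: 6.0
```

In the tool's units: -0.1 cm / 75 = -0.0013, -0.05 cm / 75 = -0.0007.

Call:
servo_tool(
  moves=[
    [0,0,-0.0007,0],
    [0,0,-0.0013,0],
    [0,0,-0.0013,0],
    [0,0,-0.0013,0],
  ],
)

```text
time: 9.32
ee_pos: [0.533, 0.0591, 0.058]
tcp_rot: [-176.1, -0.0, 16.4]
wrist_force: [-6.8, -1.1, 19.7]
opening: -0.0003
grasp_force: 9.5
```

The key bottomed out at 58 mm. Lifting and going over to the lamp box.

In the tool's units: -27 cm / 75 = -0.36, -23 cm / 75 = -0.3067, -0.3 rad / 3.1416 = -0.0955.

Call:
servo_tool(
  moves=[
    [0,0,0.0133,0],
    [0,0,0.0533,0],
    [0,0,0.1,0],
    [0,-0.04,0.1067,-0.0159],
    [-0.0067,-0.0933,0.1067,-0.0318],
    [-0.0133,-0.1467,0.1067,-0.0477],
    [-0.02,-0.2,0.1067,-0.0637],
    [-0.0267,-0.2533,0.1067,-0.0796],
    [-0.0333,-0.3067,0.1067,-0.0955],
    [-0.04,-0.36,0.1067,-0.0955],
    [-0.04,-0.36,0.1067,-0.0955],
    [-0.04,-0.36,0.1067,-0.0955],
    [-0.04,-0.36,0.1067,-0.0955],
    [-0.04,-0.36,0.1067,-0.0955],
  ],
)

```text
time: 10.48
ee_pos: [0.5028, -0.21, 0.1357]
tcp_rot: [-176.1, 0.1, -0.7]
wrist_force: [-0.3, -0.3, 0.0]
opening: 0.0
grasp_force: 0.0
```

Run:
```python
from m import *
o,im,C,b=look("green",.064,0); bar(im,C,b); print(o["q"].round(1))
t=camera("top"); sc=[im,t[180:300,140:300],camera("scene")[140:230,240:360]]; sc=[cv2.resize(p,(400,300)) for p in sc]
cv2.imwrite("pics/w4.png",np.vstack([np.hstack(sc[:2]),np.hstack([sc[2],sc[2]*0])])[:,:,::-1])
```

```text
tcp [ 0.5028 -0.21    0.1357] [-1.761e+02  1.000e-01 -7.000e-01] 10.4833
green ([361.9, 226.7], 3966, [330, 177, 69, 87]) [ 0.4964 -0.2575  0.064 ]
white [367.1 191.4] [15, 21, 45, 12, 473] [ 0.5209 -0.2588  0.069 ]
[-24.5   5.1  -0.4  86.2   3.6 156.2]
```

View pics/w4.png

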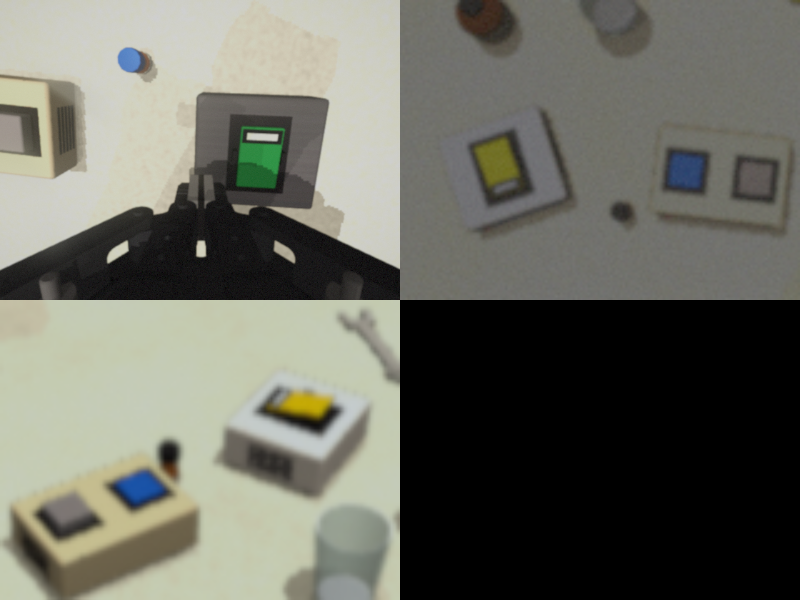

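The blue key is down, the grey key is up and the yellow rocker is still on. The green bar is at wrist pixel (367,191), which gives (0.521, −0.259).

In the tool's units: -5.5 cm / 75 = -0.0733, -4.9 cm / 75 = -0.0653.

Call:
servo_tool(
  moves=[
    [0.0133,-0.0333,0,0],
    [0.0267,-0.0653,0,0],
    [0.0267,-0.0653,-0.02,0],
    [0.0267,-0.0653,-0.0467,0],
    [0.0267,-0.0653,-0.0667,0],
    [0.0267,-0.0653,-0.0733,0],
    [0.0267,-0.0653,-0.0733,0],
    [0.0267,-0.0653,-0.0733,0],
  ],
)

```text
time: 11.3
ee_pos: [0.5229, -0.2595, 0.0815]
tcp_rot: [-176.1, 0.1, -0.8]
wrist_force: [-0.8, 0.1, 0.1]
opening: 0.0
grasp_force: 0.0
```

In the tool's units: -1.7 cm / 75 = -0.0227, -1.6 cm / 75 = -0.0213.

Call:
servo_tool(
  moves=[
    [0,0,-0.0067,0],
    [0,0,-0.012,0],
    [0,0,-0.0147,0],
    [0,0,-0.0173,0],
    [0,0,-0.0193,0],
    [0,0,-0.0213,0],
    [0,0,-0.0227,0],
    [0,0,-0.0227,0],
  ],
)

```text
time: 11.97
ee_pos: [0.523, -0.26, 0.0641]
tcp_rot: [-176.1, 0.0, -0.8]
wrist_force: [2.9, 0.4, 2.4]
opening: -0.0001
grasp_force: 1.2
```

In the tool's units: -0.3 cm / 75 = -0.004, -0.2 cm / 75 = -0.0027.

Call:
servo_tool(
  moves=[
    [0,0,-0.0013,0],
    [0,0,-0.0027,0],
    [0,0,-0.004,0],
    [0,0,-0.004,0],
  ],
)

```text
time: 12.3
ee_pos: [0.5231, -0.2601, 0.0613]
tcp_rot: [-176.1, 0.0, -0.8]
wrist_force: [3.4, 0.2, 4.9]
opening: 0.0003
grasp_force: 2.8
```

In the tool's units: -0.25 cm / 75 = -0.0033, -0.2 cm / 75 = -0.0027.

Call:
servo_tool(
  moves=[
    [0,0,-0.0013,0],
    [0,0,-0.0027,0],
    [0,0,-0.0033,0],
    [0,0,-0.0033,0],
    [0,0,-0.0033,0],
  ],
)

```text
time: 12.72
ee_pos: [0.5232, -0.2602, 0.0608]
tcp_rot: [-176.1, -0.1, -0.8]
wrist_force: [-1.4, 1.1, 19.5]
opening: -0.0001
grasp_force: 9.2
```

Bottomed out. I'll lift, back away and check all three.

In the tool's units: -15 cm / 75 = -0.2, -12 cm / 75 = -0.16.

Call:
servo_tool(
  moves=[
    [0,0,0.0133,0],
    [0,0,0.0533,0],
    [0,0,0.1067,0],
    [-0.0267,0,0.1467,0],
    [-0.0667,0.04,0.16,0],
    [-0.12,0.0667,0.16,0],
    [-0.16,0.0933,0.16,0],
    [-0.2,0.12,0.16,0],
    [-0.2,0.12,0.16,0],
    [-0.2,0.12,0.16,0],
    [-0.2,0.12,0.16,0],
  ],
)

```text
time: 13.63
ee_pos: [0.3727, -0.1702, 0.1784]
tcp_rot: [-176.1, 0.1, -0.8]
wrist_force: [0.6, -0.6, -0.3]
opening: -0.0
grasp_force: 0.0
```

Run:
```python
from m import *
o,im,C,b=look("green",.062,0); bar(im,C,b,.06)
t=camera("top"); s=camera("scene"); s2=s[140:260,150:350]
for k in("yellow","blue","green"): print(k,[q for q in blobs(t,k)[0] if q[0][1]>200],[q[:2] for q in blobs(s,k)[0]])
sc=[cv2.resize(im,(400,300)),cv2.convertScaleAbs(cv2.resize(t[200:300,150:410],(400,300)),alpha=1.8)]
cv2.imwrite("pics/w5.png",np.vstack([np.hstack(sc),cv2.resize(s2,(800,300),interpolation=cv2.INTER_CUBIC)])[:,:,::-1])
```

```text
tcp [ 0.3727 -0.1702  0.1784] [-1.761e+02  1.000e-01 -8.000e-01] 13.6333
green ([421.3, 30.6], 3642, [391, 0, 62, 63]) [ 0.4904 -0.2585  0.062 ]Traceback (most recent call last):
  File "<stdin>", line 2, in <module>
  File "m.py", line 7, in bar
    x,y,w,h=b[2]; M=12; s=im[y-M:y+h+M,x:x+w]; hsv=cv2.cvtColor(s,cv2.COLOR_RGB2HSV)
                                                   ~~~~~~~~~~~~^^^^^^^^^^^^^^^^^^^^^
cv2.error: OpenCV(4.12.0) /io/opencv/modules/imgproc/src/color.cpp:199: error: (-215:Assertion failed) !_src.empty() in function 'cvtColor'
```

Run:
```python
from m import *
im=camera("wrist");t=camera("top"); s=camera("scene"); s2=s[140:260,150:350]
for k in("yellow","blue","green"): print(k,[q for q in blobs(t,k)[0] if q[0][1]>200],[q[:2] for q in blobs(s,k)[0]])
sc=[cv2.resize(im,(400,300)),cv2.convertScaleAbs(cv2.resize(t[200:300,150:410],(400,300)),alpha=1.8)]
cv2.imwrite("pics/w5.png",np.vstack([np.hstack(sc),cv2.resize(s2,(800,300),interpolation=cv2.INTER_CUBIC)])[:,:,::-1])
```

```text
yellow [([178.2, 244.0], 216, [170, 235, 17, 19])] [([451.4, 190.7], 1653), ([330.6, 171.3], 97), ([449.7, 178.8], 17), ([296.7, 273.6], 90)]
blue [([322.8, 229.2], 29, [320, 226, 6, 7]), ([253.8, 247.9], 155, [248, 242, 13, 13])] [([445.6, 149.5], 63), ([281.5, 196.3], 97), ([240.6, 237.9], 37), ([122.4, 394.2], 3498)]
green [([368.0, 262.9], 192, [362, 255, 13, 17])] [([398.0, 0.8], 23), ([390.9, 41.6], 33), ([384.9, 74.4], 28), ([185.1, 231.4], 205), ([322.8, 294.4], 231)]
```

View pics/w5.png

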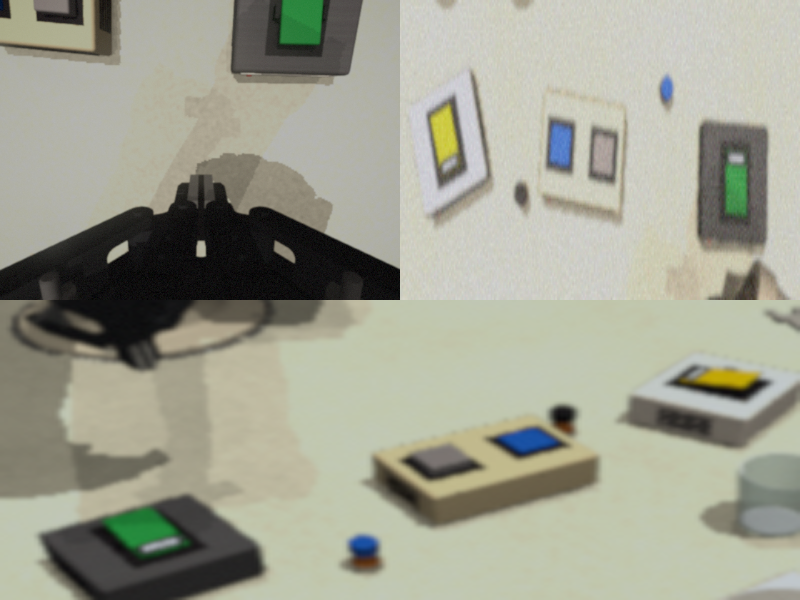

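The picture shows both rockers with their barred ends down, the blue key down and the grey key up. The boxes have not moved.

```bash
python3 -c "
from workcell import *
print(job_done())"
```

```text
the job is handed in; nothing more can be done
None
```

I pressed the yellow rocker, then the blue key, then the green rocker fully down; the last pictures show all three still down, the grey key up and the boxes unmoved, and the job is handed in, though it returned no verdict.

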